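# Screw the jar stand's long hand screw home

### The arm

A 6-joint arm with a two-finger parallel gripper is mounted at the origin on the work surface. World frame = base frame: x ahead of the robot, y to its left, z up, the work surface at z = 0. Lengths are in mm, angles in degrees, forces in N, time in s.
With the tool pointing down it reaches from about 300 to 850 mm from the base axis. Payload 4.2 kg.
Tool frame: the origin (TCP) lies midway between the tips of the shut fingers; the grasp point (between the pads) lies 19 mm behind it; z points along the fingers, y is the direction in which the jaws open and shut (so a half turn about z gives the same grasp; the last joint's range is limited). The gripper opens to 91 mm and grips with 3 to 60 N. Pads are 32 mm wide; open, the fingers measure 118 mm over their backs; the gripper's body (76 mm by 178 mm) begins 60 mm behind the grasp point.
Start: joints at [-76.089, 18.312, 89.639, -0, 72.044, -1.146], TCP at [149.379, -555.274, 213.976] pointing down, gripper open.
Joint ranges: [-177.97, 177.97], [-48.28, 115.42], [12.27, 149.76], [-77.06, 257.06], [2.81, 150.46], [-146.56, 146.56]. Speed limits (degrees/s): [147.25, 147.25, 180, 180, 180, 180].

### API

Orientations are given as [roll, pitch, yaw] about the fixed x, y, z axes, in that order (R = Rz(yaw) Ry(pitch) Rx(roll)).
In Python, from workcell import env gives the robot as it stands.
- The arm moves only by the shell command python3 -m jog 'ROWS' [FORCE]. ROWS is JSON, a list of rows, each an object of numbers: "dx", "dy", "dz": the shift along the world's x, y, z in m; "wx", "wy", "wz": the turn, a rotation vector about the world's x, y, z in rad; "grip": the gripper's target within -1 to 1 (shut at 1, half-way at 0, fully open at -1). In form: [{"dx": .., "dy": .., "dz": .., "wx": .., "wy": .., "wz": .., "grip": ..}, ...]. A call has 1 to 10 rows; each row shifts and turns the commanded pose from where the row before left it; what a row does not reach is not made up. A row lasts 1/10 s, in which the tool goes at most 50 mm and 8.59 degrees, less where a joint would pass 70% of its speed; a pose out of reach is approached as far as the arm can. A call with a gripper value outside its range is refused whole. The fingers move at their own pace and stop on an object; FORCE is the grip in N (left out, the last holds). Time passes only in rows, so rows that do not move let the fingers close. It gives the time, the measured TCP pose, the force and the opening at its end, in the units of the state.
- env.state(): the state, without advancing time (a new reading comes with each control period).
- env.grab_frame(name): name is "scene" or "top"; returns the picture (420x560x3 uint8, red, green, blue); there is no depth.
- env.get_calibration(name): a dict with "fx", "fy", "cx", "cy" (pixels), "R" (3x3) and "t" (3): a world point X has camera coordinates R X + t. Camera axes: x right, y down, z forward; pixel columns grow to the right and rows downward; lengths in mm; the calibration is good to about 2 mm. A picture is of the moment at which its call begins. get_calibration takes no time and is no camera call.
- env.job_done(): hands the job in, once; it reports no verdict.
The state is a dict: "time_s": time; "qpos": joint angles; "qvel": joint speeds; "effort": joint torques, N m; "ee_pos": TCP position; "ee_rot": TCP orientation; "force": force on the tool from outside, world axes, zero at the start; "torque": the same for the moment, N m; "gripper_width": finger opening in mm.
Only numpy, scipy, OpenCV 4.12 (cv2) and the standard library are available. Lean on these libraries where they do the work, as an engineer would, in place of code of your own. Each camera call takes 0.05 s, during which the arm holds its last target. There are 200 camera calls.

### The job

Take the long yellow-handled hand screw out of its tube holder, lower it into the deep well in the middle of the round jar stand, find the start of the hidden thread by feel and turn it clockwise until its steel flange sits flush on the steel rim of the well, then let go. Press and turn gently, never forcing it (no more than about 30 N anywhere between screw and stand), so that the thread is not crossed, and leave the jars and the bottle standing where they are.

Things in the scene. Friction and masses are not known exactly. Their poses are not given: they have to be found in the camera images.
- screw_grip (a point): Grip point of the loose hand screw (160 g), on its axis, 34 mm above the flange's underside and 28 mm above the flange's top. The handle is an upright yellow flat bar 46 mm long (screw's x axis), 14 mm thick (y axis), 46 mm high, its top 18 mm above this point: pinch it across the 14 mm. z points up. It starts hanging upright in the holder, at any yaw.
- screw_seat (a point): Centre of the underside of the screw's steel flange (44 mm diameter, 6 mm thick). Below hangs the shank, 16 mm diameter for 80 mm, then 10 mm. At its end three radial brass thread pins 120 degrees apart (one along the screw's +x), 5.6 mm thick, 26.6 mm diameter over all, centres 98 mm below this point.
- screw_tip (a point): The screw's lowest point, on the axis, 103 mm below the underside of the flange.
- well_mouth (a point): Centre of the well's mouth: middle of the top face of the steel rim (52 mm outer, 34 mm inner diameter, 4 mm high) of the fixed jar stand, 118 mm above the table. Below the rim the well is a straight upright bore of 30 mm diameter. Around it, 20 mm lower than the rim, lies the stand's round wooden tray, 176 mm in diameter.
- thread (a point): On the well's axis, 98 mm below the mouth: where the screw's pins are when it is home. Brass insert here: coarse right-hand three-start thread, ribs sloping down clockwise (seen from above) 5 mm per rad. Its angle is hidden and differs each time; pattern repeats every 120 degrees (this point's yaw tells nothing). A screw lowered unturned lands on the ribs, flange 8 to 15 mm over the rim, or in a start, 4 to 6.5 mm.
- thread_entry (a point): On the well's axis, 92 mm below the mouth: about where the pins are in a thread start. A stop 3 mm high closes each rib's clockwise end: a screw on the ribs must be turned counter-clockwise (or lifted 4 mm and turned) to find a start, about 0.35 rad wide, where it drops to 4 to 6.5 mm over the rim (higher means not in). From there 0.8 to 1.3 rad clockwise brings it home; a dead stop is 0.4 rad beyond.
- stand: Fixed round wooden jar stand; origin on the table, middle of its 124 mm foot. Its thread insert is sprung: gives 3 mm down at 4 N per mm, then solid (so a pressed screw sits that much lower and its flange touches up to 0.4 rad before home: turn on about 0.4 rad after first touch). It does not turn with the screw: forcing a pin sideways against a rib's end or the dead stop soon passes 30 N.
- holder: Fixed upright aluminium tube that stores the screw: 52 mm outer, 33 mm inner diameter, 112 mm high; origin at the middle of its foot on the table. The screw's flange rests on its top and the shank hangs inside, so the screw must be lifted 110 mm straight up to clear it.
- honey_jar: Bystander: loose amber jar with yellow lid, 66 mm diameter, 95 mm high; origin at the middle of its underside.
- nut_jar: Bystander: loose brown jar with orange lid, 60 mm diameter, 85 mm high; origin at the middle of its underside.
- syrup_bottle: Bystander: loose small amber bottle with white cap, 36 mm diameter, 85 mm high; origin at the middle of its underside.
Not all that is in view belongs to the job. What is meant by the part that bears screw_grip is not red or turquoise, and is the larger of those in its own colour.

How it is judged (in metres and radians):
On the way:
1. the screw's tip is down in the well, at least 70 mm below the mouth (z of screw_tip in the frame of well_mouth below -0.07 m and horizontal distance between screw_tip and well_mouth below 0.012 m), for 0.2 s.
At the end, for the whole second after the job is handed in: The screw stands released and at rest in the stand's well, upright within 0.05 rad, flange centred within 6 mm and no more than 1.7 mm above the rim (which only turning it into the thread allows); jars and bottle upright and within 30 mm of where they started (z of screw_seat in the frame of well_mouth between -0.003 and 0.0017 m and horizontal distance between screw_seat and well_mouth below 0.006 m and angle between screw_seat's own z axis and vertical below 0.05 rad and linear speed of screw below 0.01 m/s and distance of each of honey_jar, nut_jar, syrup_bottle from where it was at the start of the episode below 0.03 m and angle between each of honey_jar, nut_jar, syrup_bottle's own z axis and vertical below 0.2 rad); the robot touches nothing.
It fails at once if the screw is forced: it bears on the stand or its thread with more than 30 N (contact force between screw and stand above 30 N).
It fails at once if a jar or the bottle is knocked (moved over 30 mm or tipped over 0.35 rad) (distance of any of honey_jar, nut_jar, syrup_bottle from where it was at the start of the episode above 0.03 m or angle between any of honey_jar, nut_jar, syrup_bottle's own z axis and vertical above 0.35 rad).
It also fails if it takes over 67 s, if anything falls off the work surface, if the arm or the gripper's body presses on something with over 40 N, if the wrist force passes 120 N, or if a joint passes its speed limit or range.

## Working session

There is one attempt and no reset: what is moved stays moved. The work goes in short steps, Python scripts to look and compute and a shell command to move; the robot and the scene stay as the last step left them, time stands still between calls to the robot, and variables do not carry over. Pictures are saved under pics/ and viewed, about 8 in all and at most 12, crops included, and the job is handed in when it is done.

```bash
mkdir -p pics; cat > h.py <<'E'
from workcell import env
import numpy as np, cv2
def save(n,f,img=None):
    im=env.grab_frame(n) if img is None else img
    cv2.imwrite(f,im[:,:,::-1]); return im
def ray(n,u,v,z):
    c=env.get_calibration(n);R=np.array(c['R']);t=np.array(c['t'])
    d=R.T@np.array([(u-c['cx'])/c['fx'],(v-c['cy'])/c['fy'],1]);o=-R.T@t
    return o+d*(z-o[2])/d[2]
def proj(n,X):
    c=env.get_calibration(n);p=np.array(c['R'])@np.array(X)+np.array(c['t'])
    return c['fx']*p[0]/p[2]+c['cx'],c['fy']*p[1]/p[2]+c['cy']
E
python3 - <<'E'
from h import *
a=save('scene','pics/s0.png');b=save('top','pics/t0.png')
for n in('scene','top'):
    c=env.get_calibration(n);print(n,c['fx'],-np.array(c['R']).T@np.array(c['t']))
print(env.state())
E
```

```text
scene 445.44519992445436 [1031.10197597  456.89492711  591.90183801]
top 515.5753615446649 [ 544.455022     29.39205558 1051.03477836]
{'time_s': 0.1, 'qpos': array([-7.60878455e+01,  1.83467986e+01,  8.96993912e+01, -7.90920299e-04,
        7.20414758e+01, -1.14740009e+00]), 'qvel': array([ 0.05401668, -0.05358109, -0.22430505, -0.0221022 ,  0.02153594,
       -0.06980267]), 'effort': array([ 4.39034648e-04, -4.13332772e+01, -2.32509577e+01,  7.28480774e-02,
        4.22022364e-02, -6.86834892e-05]), 'ee_pos': array([ 149.27470944, -554.83101323,  213.21632678]), 'ee_rot': array([-1.79912337e+02, -1.00360320e-03,  1.50597982e+01]), 'force': array([-0.24824938,  0.53277787, -0.12990965]), 'torque': array([ 0.00763648, -0.04185128, -0.00996799]), 'gripper_width': 90.97066817371997}
```

View pics/s0.png

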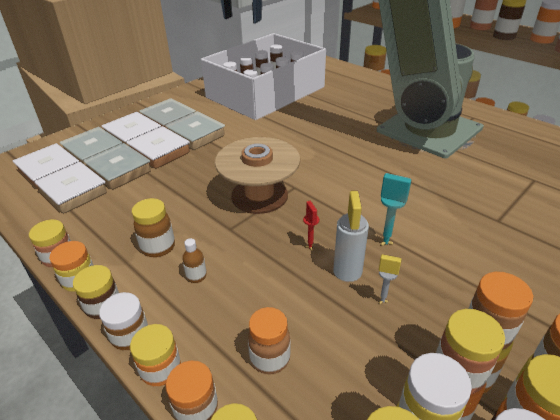

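View pics/t0.png

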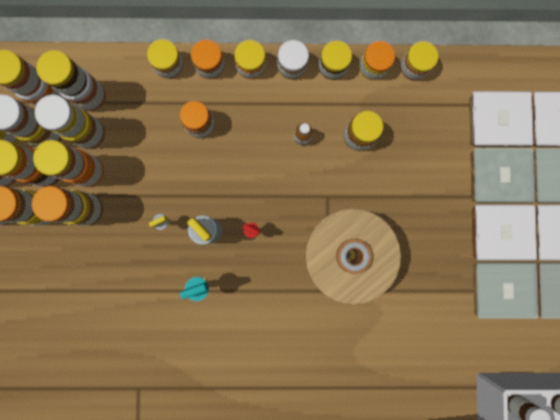

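Two views. In the top image the candidates are: yellow handle in the tube (199,229), small yellow screw (158,221), red screw (251,230) and turquoise screw (196,289). I choose the yellow one in the tube, the larger of the two yellows. The well rim is at about (354,256).

```bash
python3 - <<'E'
from h import *
t=cv2.imread('pics/t0.png')[:,:,::-1].copy();s=cv2.imread('pics/s0.png')[:,:,::-1].copy()
hs=cv2.cvtColor(t,cv2.COLOR_RGB2HSV)
m=cv2.inRange(hs,(22,150,120),(35,255,255))
n,l,st,ce=cv2.connectedComponentsWithStats(m)
for i in range(1,n):
    x,y,w,h,a=st[i]
    if a>20 and 130<x<260 and 190<y<260:
        pts=np.argwhere(l==i)[:,::-1].astype(np.float32)
        W=np.array([ray('top',u,v,164)[:2] for u,v in pts])
        r=cv2.minAreaRect(W.astype(np.float32)); c=np.linalg.eigh(np.cov(W.T))[1][:,1]
        print(st[i],ce[i],'mean',W.mean(0),'rect',r,'yaw',np.degrees(np.arctan2(c[1],c[0])))
# rim: grey low-sat ring
print('rim',ray('top',354,256,118),'tray z98',ray('top',353,256.5,98))
for nme,u,v in(('honey',367,127),):print(nme,ray('top',u,v,95))
print('nut',ray('top',195,115,85),'syrup',ray('top',305,128,85),'red',ray('top',251,230,60),'turq',ray('top',196,289,110),'smallY',ray('top',158,221,80))
m2=cv2.inRange(hs,(0,0,110),(180,75,255));
a=cv2.resize(t[180:310,140:270],None,fx=3,fy=3,interpolation=2);b=cv2.resize(t[200:310,300:410],(390,390),interpolation=2)
save('',"pics/c1.png",np.hstack([a,b]))
E
```

```text
[148 217  17  11  86] [155.91860465 221.88372093] mean [569.59811973 224.35165305] rect ((570.9417724609375, 223.7239532470703), (10.013150215148926, 29.649229049682617), 26.955163955688477) yaw 113.10980979993992
[187 218  23  22 196] [198.08673469 228.25      ] mean [558.88231492 152.10794642] rect ((557.6417236328125, 152.20895385742188), (46.23230743408203, 14.464571952819824), 45.54270935058594) yaw -135.06846238090682
rim [ 510.27234159 -123.05723091  118.        ] tray z98 [ 508.61857199 -124.46951782   98.        ]
honey [ 751.10887195 -153.14454297   95.        ]
nut [774.46737121 171.50579632  85.        ] syrup [750.69652569 -37.0544888   85.        ] red [557.46704433  65.16498658  60.        ] turq [450.19700581 161.98334347 110.        ] smallY [573.64574939 238.9536783   80.        ]
```

View pics/c1.png

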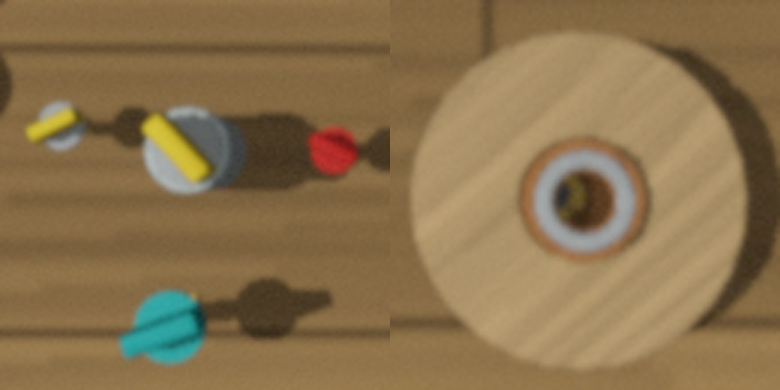

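The crop confirms it: the yellow bar sits over the tube and the other yellow screw is smaller. The handle is at about (558,152) with its bar at 45°, so the tool yaw should be 45°. I'm moving there above everything, and meanwhile fitting the rim in both pictures.

```bash
python3 -m jog '[{"dx":0.0225,"dy":0.039,"dz":0.02,"wz":0.029,"grip":0},{"dx":0.0225,"dy":0.039,"dz":0.02,"wz":0.029},{"dx":0.0225,"dy":0.039,"wz":0.029},{"dx":0.0225,"dy":0.039,"wz":0.029},{"dx":0.0225,"dy":0.039,"wz":0.029},{"dx":0.0225,"dy":0.039,"wz":0.029},{"dx":0.0225,"dy":0.039,"wz":0.029},{"dx":0.0225,"dy":0.039,"wz":0.029},{"dx":0.0225,"dy":0.039,"wz":0.029},{"dx":0.0225,"dy":0.039,"wz":0.029}]' 20
python3 -m jog '[{"dx":0.0225,"dy":0.039,"wz":0.029},{"dx":0.0225,"dy":0.039,"wz":0.029},{"dx":0.0225,"dy":0.039,"wz":0.029},{"dx":0.0225,"dy":0.039,"wz":0.029},{"dx":0.0225,"dy":0.039,"wz":0.029},{"dx":0.0225,"dy":0.039,"wz":0.029},{"dx":0.0225,"dy":0.039,"wz":0.029},{"dx":0.0225,"dy":0.039,"wz":0.029}]'
python3 - <<'E'
from h import *
from scipy.optimize import least_squares
# triangulate handle top corners & ring: model-based edge fit
def fitring(n,f,c0,r,z):
    g=cv2.GaussianBlur(cv2.cvtColor(cv2.imread(f),cv2.COLOR_BGR2LAB).astype(np.float32),(0,0),0.7)
    # grey annulus 17..26mm top face: low b-channel(yellow) vs wood
    b=g[:,:,2]; best=None
    th=np.linspace(0,2*np.pi,60,endpoint=False)
    def samp(cx,cy,R):
        p=np.array([proj(n,(cx+R*np.cos(a),cy+R*np.sin(a),z)) for a in th],np.float32)
        return cv2.remap(b,p[:,0].reshape(1,-1),p[:,1].reshape(1,-1),1).mean()
    res=[]
    for dx in np.arange(-8,8.1,1):
        for dy in np.arange(-8,8.1,1):
            x,y=c0[0]+dx,c0[1]+dy
            res.append((samp(x,y,21.5)-0.5*samp(x,y,29)-.5*samp(x,y,13),x,y))
    res.sort();w=np.array(res[:6]);print(n,w[:6].round(1).tolist())
fitring('top','pics/t0.png',(510,-123),21.5,118)
fitring('scene','pics/s0.png',(510,-123),21.5,118)
print('handle top proj scene',proj('scene',(558,152,164)))
s=cv2.imread('pics/s0.png');m=cv2.inRange(cv2.cvtColor(s,cv2.COLOR_BGR2HSV),(22,150,80),(35,255,255));m[:,:335]=0;m[:,372:]=0;m[:185]=0;m[240:]=0
p=np.argwhere(m)[:,::-1];print(p.min(0),p.max(0),p.mean(0),'proj centre',proj('scene',(558,152,146)))
for a in(-1,1):
  for k in(-1,1):
    X=np.array([558,152])+a*23*np.array([.7071,.7071])+k*7*np.array([-.7071,.7071]);print(np.round([*proj('scene',(*X,164)),*proj('top',(*X,164))],1))
E
```

```text
invalid input
invalid input
Traceback (most recent call last):
  File "h.py", line 11, in proj
    c=env.get_calibration(n);p=np.array(c['R'])@np.array(X)+np.array(c['t'])
ValueError: time passes only in moves, steps and waits
```

```bash
python3 -m jog '[{"dx":0.0225,"dy":0.039,"dz":0.02,"wx":0,"wy":0,"wz":0.029,"grip":0},{"dx":0.0225,"dy":0.039,"dz":0.02,"wx":0,"wy":0,"wz":0.029,"grip":0},{"dx":0.0225,"dy":0.039,"dz":0,"wx":0,"wy":0,"wz":0.029,"grip":0},{"dx":0.0225,"dy":0.039,"dz":0,"wx":0,"wy":0,"wz":0.029,"grip":0}]' 20
sed -i 's/c=env.get_calibration(n);/c=C[n];/; 2a C={n:env.get_calibration(n) for n in ("scene","top")}' h.py; cat h.py
cat > fit.py <<'E'
from h import *
def fitring(n,f,c0,z):
    b=cv2.GaussianBlur(cv2.cvtColor(cv2.imread(f),cv2.COLOR_BGR2LAB).astype(np.float32),(0,0),0.7)[:,:,2]
    th=np.linspace(0,2*np.pi,60,endpoint=False)
    def samp(cx,cy,R):
        p=np.array([proj(n,(cx+R*np.cos(a),cy+R*np.sin(a),z)) for a in th],np.float32)
        return cv2.remap(b,p[:,0].reshape(1,-1),p[:,1].reshape(1,-1),1).mean()
    res=sorted((samp(x,y,21.5)-0.5*samp(x,y,29)-.5*samp(x,y,13),x,y) for x in c0[0]+np.arange(-8,8.1) for y in c0[1]+np.arange(-8,8.1))
    print(n,np.round(res[:5],1).tolist())
fitring('top','pics/t0.png',(510,-123),118)
fitring('scene','pics/s0.png',(510,-123),118)
s=cv2.imread('pics/s0.png');m=cv2.inRange(cv2.cvtColor(s,cv2.COLOR_BGR2HSV),(22,150,80),(35,255,255));m[:,:335]=0;m[:,372:]=0;m[:185]=0;m[240:]=0
p=np.argwhere(m)[:,::-1];print('seen',p.min(0),p.max(0),p.mean(0),'proj centre',proj('scene',(558,152,146)))
for a in(-1,1):
  for k in(-1,1):
    X=np.array([558,152])+a*23*np.array([.7071,.7071])+k*7*np.array([-.7071,.7071]);print(np.round([*proj('scene',(*X,164)),*proj('top',(*X,164))],1))
E
python3 fit.py
```

```text
time_s: 0.5
ee_pos: [240.0, -397.8, 254.2]
ee_rot: [180.0, -0.0, 21.7]
force: [0.4, -0.0, -0.6]
gripper_width: 61.9
from workcell import env
import numpy as np, cv2
C={n:env.get_calibration(n) for n in ("scene","top")}
def save(n,f,img=None):
    im=env.grab_frame(n) if img is None else img
    cv2.imwrite(f,im[:,:,::-1]); return im
def ray(n,u,v,z):
    c=C[n];R=np.array(c['R']);t=np.array(c['t'])
    d=R.T@np.array([(u-c['cx'])/c['fx'],(v-c['cy'])/c['fy'],1]);o=-R.T@t
    return o+d*(z-o[2])/d[2]
def proj(n,X):
    c=C[n];p=np.array(c['R'])@np.array(X)+np.array(c['t'])
    return c['fx']*p[0]/p[2]+c['cx'],c['fy']*p[1]/p[2]+c['cy']
top [[-21.1, 510.0, -124.0], [-20.7, 510.0, -123.0], [-20.6, 509.0, -124.0], [-20.5, 510.0, -125.0], [-20.4, 511.0, -124.0]]
scene [[-18.8, 512.0, -123.0], [-18.6, 512.0, -122.0], [-18.5, 513.0, -123.0], [-18.4, 513.0, -122.0], [-18.3, 511.0, -123.0]]
seen [348 191] [360 228] [353.83733333 209.59466667] proj centre (np.float64(354.0342427178602), np.float64(207.48275633784337))
[348.5 189.9 210.5 235.4]
[357.2 189.6 204.6 241.2]
[352.7 207.8 191.7 216.4]
[361.9 207.6 185.8 222.1]
```

```bash
python3 -m jog '[{"dx":0.0227,"dy":0.0393,"dz":0,"wx":0,"wy":0,"wz":0.029,"grip":0},{"dx":0.0227,"dy":0.0393,"dz":0,"wx":0,"wy":0,"wz":0.029,"grip":0},{"dx":0.0227,"dy":0.0393,"dz":0,"wx":0,"wy":0,"wz":0.029,"grip":0},{"dx":0.0227,"dy":0.0393,"dz":0,"wx":0,"wy":0,"wz":0.029,"grip":0},{"dx":0.0227,"dy":0.0393,"dz":0,"wx":0,"wy":0,"wz":0.029,"grip":0},{"dx":0.0227,"dy":0.0393,"dz":0,"wx":0,"wy":0,"wz":0.029,"grip":0},{"dx":0.0227,"dy":0.0393,"dz":0,"wx":0,"wy":0,"wz":0.029,"grip":0}]'
python3 -m jog '[{"dx":0.0227,"dy":0.0393,"dz":0,"wx":0,"wy":0,"wz":0.029,"grip":0},{"dx":0.0227,"dy":0.0393,"dz":0,"wx":0,"wy":0,"wz":0.029,"grip":0},{"dx":0.0227,"dy":0.0393,"dz":0,"wx":0,"wy":0,"wz":0.029,"grip":0},{"dx":0.0227,"dy":0.0393,"dz":0,"wx":0,"wy":0,"wz":0.029,"grip":0},{"dx":0.0227,"dy":0.0393,"dz":0,"wx":0,"wy":0,"wz":0.029,"grip":0},{"dx":0.0227,"dy":0.0393,"dz":0,"wx":0,"wy":0,"wz":0.029,"grip":0},{"dx":0.0227,"dy":0.0393,"dz":0,"wx":0,"wy":0,"wz":0.029,"grip":0},{"dx":0,"dy":0,"dz":0,"wx":0,"wy":0,"wz":0,"grip":0}]'
```

```text
time_s: 1.2
ee_pos: [398.6, -122.4, 253.8]
ee_rot: [180.0, 0.0, 33.4]
force: [0.2, 0.3, -0.1]
gripper_width: 45.6
time_s: 2.0
ee_pos: [559.0, 155.3, 252.4]
ee_rot: [-179.9, -0.0, 45.2]
force: [0.0, -1.1, 0.0]
gripper_width: 45.4
```

```bash
python3 -m jog '[{"dx":-0.001,"dy":-0.003,"dz":-0.03,"wx":0,"wy":0,"wz":0,"grip":0},{"dx":0,"dy":0,"dz":-0.03,"wx":0,"wy":0,"wz":0,"grip":0},{"dx":0,"dy":0,"dz":-0.02,"wx":0,"wy":0,"wz":0,"grip":0},{"dx":0,"dy":0,"dz":0,"wx":0,"wy":0,"wz":0,"grip":0}]'
python3 -c "
from h import *
a=save('scene','pics/_a.png');b=save('top','pics/_b.png')
f=lambda i:cv2.resize(i,(390,390),interpolation=2)
save('','pics/c2.png',np.hstack([f(a[130:290,290:450]),f(b[160:300,130:270])]));print(env.state()['ee_pos'])"
```

```text
time_s: 2.4
ee_pos: [553.5, 146.8, 170.7]
ee_rot: [-179.8, 0.4, 44.9]
force: [0.3, 0.1, 0.6]
gripper_width: 45.8
[556.11699263 147.46980242 174.27083074]
```

View pics/c2.png

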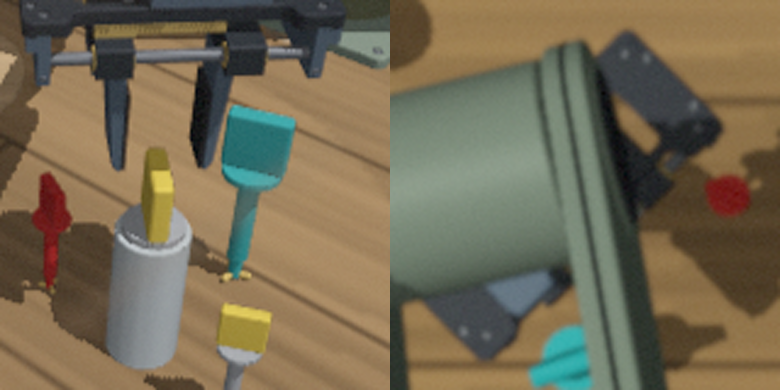

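The scene crop shows the yellow bar between the open fingers, with everything else clear. I'll let it settle, then correct.

```bash
python3 -m jog '[{"dx":0,"dy":0,"dz":0,"wx":0,"wy":0,"wz":0,"grip":0},{"dx":0,"dy":0,"dz":0,"wx":0,"wy":0,"wz":0,"grip":0},{"dx":0,"dy":0,"dz":0,"wx":0,"wy":0,"wz":0,"grip":0}]'
```

```text
time_s: 2.8
ee_pos: [556.7, 148.0, 175.0]
ee_rot: [179.9, -0.1, 45.0]
force: [0.2, -0.6, 0.4]
gripper_width: 45.8
```

```bash
python3 -m jog '[{"dx":0.0013,"dy":0.004,"dz":-0.017,"wx":0,"wy":0,"wz":0,"grip":0},{"dx":0,"dy":0,"dz":-0.015,"wx":0,"wy":0,"wz":0,"grip":0},{"dx":0,"dy":0,"dz":-0.015,"wx":0,"wy":0,"wz":0,"grip":0},{"dx":0,"dy":0,"dz":0,"wx":0,"wy":0,"wz":0,"grip":0},{"dx":0,"dy":0,"dz":0,"wx":0,"wy":0,"wz":0,"grip":0},{"dx":0,"dy":0,"dz":0,"wx":0,"wy":0,"wz":0,"grip":0}]'
```

```text
time_s: 3.4
ee_pos: [558.2, 152.1, 128.1]
ee_rot: [179.9, -0.1, 45.0]
force: [0.0, 0.3, 0.5]
gripper_width: 45.9
```

```bash
python3 -m jog '[{"dx":0,"dy":0,"dz":0,"wx":0,"wy":0,"wz":0,"grip":1},{"dx":0,"dy":0,"dz":0,"wx":0,"wy":0,"wz":0,"grip":1},{"dx":0,"dy":0,"dz":0,"wx":0,"wy":0,"wz":0,"grip":1},{"dx":0,"dy":0,"dz":0,"wx":0,"wy":0,"wz":0,"grip":1},{"dx":0,"dy":0,"dz":0,"wx":0,"wy":0,"wz":0,"grip":1},{"dx":0,"dy":0,"dz":0,"wx":0,"wy":0,"wz":0,"grip":1}]' 25
```

```text
time_s: 4.0
ee_pos: [557.5, 152.0, 127.1]
ee_rot: [180.0, -0.0, 45.0]
force: [0.1, -0.6, 1.6]
gripper_width: 13.9
```

```bash
python3 -m jog '[{"dx":0,"dy":0,"dz":0.005,"wx":0,"wy":0,"wz":0,"grip":1},{"dx":0,"dy":0,"dz":0.015,"wx":0,"wy":0,"wz":0,"grip":1},{"dx":0,"dy":0,"dz":0.02,"wx":0,"wy":0,"wz":0,"grip":1},{"dx":0,"dy":0,"dz":0.02,"wx":0,"wy":0,"wz":0,"grip":1},{"dx":0,"dy":0,"dz":0.02,"wx":0,"wy":0,"wz":0,"grip":1},{"dx":0,"dy":0,"dz":0.02,"wx":0,"wy":0,"wz":0,"grip":1},{"dx":0,"dy":0,"dz":0.02,"wx":0,"wy":0,"wz":0,"grip":1},{"dx":0,"dy":0,"dz":0.015,"wx":0,"wy":0,"wz":0,"grip":1},{"dx":0,"dy":0,"dz":0,"wx":0,"wy":0,"wz":0,"grip":1},{"dx":0,"dy":0,"dz":0,"wx":0,"wy":0,"wz":0,"grip":1}]'
```

```text
time_s: 5.0
ee_pos: [557.2, 151.8, 261.5]
ee_rot: [-180.0, 0.0, 45.0]
force: [-0.6, -0.1, -1.4]
gripper_width: 13.8
```

```bash
python3 -m jog '[{"dx":-0.002,"dy":-0.015,"dz":0,"wx":0,"wy":0,"wz":0,"grip":1},{"dx":-0.006,"dy":-0.035,"dz":0,"wx":0,"wy":0,"wz":0,"grip":1},{"dx":-0.006,"dy":-0.035,"dz":0,"wx":0,"wy":0,"wz":0,"grip":1},{"dx":-0.006,"dy":-0.035,"dz":0,"wx":0,"wy":0,"wz":0,"grip":1},{"dx":-0.006,"dy":-0.035,"dz":0,"wx":0,"wy":0,"wz":0,"grip":1},{"dx":-0.006,"dy":-0.035,"dz":0,"wx":0,"wy":0,"wz":0,"grip":1},{"dx":-0.006,"dy":-0.035,"dz":0,"wx":0,"wy":0,"wz":0,"grip":1},{"dx":-0.005,"dy":-0.03,"dz":0,"wx":0,"wy":0,"wz":0,"grip":1},{"dx":-0.003,"dy":-0.0203,"dz":0,"wx":0,"wy":0,"wz":0,"grip":1},{"dx":0,"dy":0,"dz":0,"wx":0,"wy":0,"wz":0,"grip":1}]'
python3 -m jog '[{"dx":0,"dy":0,"dz":0,"wx":0,"wy":0,"wz":0,"grip":1},{"dx":0,"dy":0,"dz":0,"wx":0,"wy":0,"wz":0,"grip":1},{"dx":0,"dy":0,"dz":0,"wx":0,"wy":0,"wz":0,"grip":1},{"dx":0,"dy":0,"dz":0,"wx":0,"wy":0,"wz":0,"grip":1}]'
python3 -c "
from h import *
a=save('scene','pics/_a3.png');b=save('top','pics/_b3.png')
p=env.state()['ee_pos'];print(p)
f=lambda i:cv2.resize(i,(390,390),interpolation=2)
for z in(-118,-15,): q=proj('scene',(p[0],p[1],p[2]+z));print(q)
save('','pics/c3.png',np.hstack([f(a[60:200,190:330]),f(b[180:320,280:420])]))"
```

```text
time_s: 6.0
ee_pos: [509.9, -126.4, 260.8]
ee_rot: [-179.9, 0.1, 44.7]
force: [-0.2, 0.0, -2.4]
gripper_width: 13.9
time_s: 6.4
ee_pos: [511.6, -122.6, 261.9]
ee_rot: [-180.0, 0.0, 45.0]
force: [0.1, -0.4, -0.9]
gripper_width: 13.6
[ 511.59627072 -122.80756814  261.96921287]
(np.float64(256.0149453792265), np.float64(138.89797605579594))
(np.float64(253.10295566263437), np.float64(90.05740679670271))
```

View pics/c3.png

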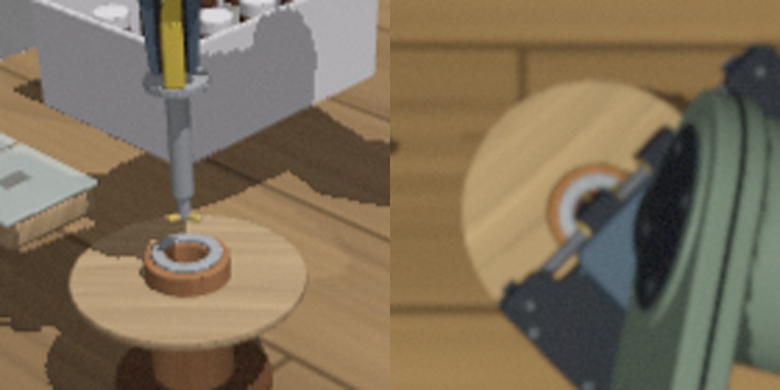

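The tip at scene pixel (256.4,138.6) matches the prediction, so the screw hangs straight. The two rim fits average (511,-123.3).

```bash
python3 -m jog '[{"dx":-0.0005,"dy":-0.0006,"dz":-0.01,"wx":0,"wy":0,"wz":0,"grip":1},{"dx":0,"dy":0,"dz":-0.01,"wx":0,"wy":0,"wz":0,"grip":1},{"dx":0,"dy":0,"dz":-0.004,"wx":0,"wy":0,"wz":0,"grip":1},{"dx":0,"dy":0,"dz":0,"wx":0,"wy":0,"wz":0,"grip":1},{"dx":0,"dy":0,"dz":0,"wx":0,"wy":0,"wz":0,"grip":1}]'
python3 -m jog '[{"dx":0,"dy":0,"dz":-0.002,"wx":0,"wy":0,"wz":0,"grip":1},{"dx":0,"dy":0,"dz":-0.002,"wx":0,"wy":0,"wz":0,"grip":1},{"dx":0,"dy":0,"dz":-0.001,"wx":0,"wy":0,"wz":0,"grip":1}]'
python3 -c "
from h import *
a=save('scene','pics/_a4.png')
p=env.state()['ee_pos'];print(p)
save('','pics/c4.png',cv2.resize(a[110:190,220:300],(560,560),interpolation=2))"
```

```text
time_s: 7.0
ee_pos: [511.0, -124.0, 237.8]
ee_rot: [-180.0, 0.0, 45.0]
force: [-0.3, -0.5, -2.5]
gripper_width: 13.5
time_s: 7.3
ee_pos: [511.0, -124.0, 232.9]
ee_rot: [180.0, -0.0, 45.0]
force: [0.3, 0.4, -1.6]
gripper_width: 13.9
[ 510.84753165 -123.96362841  232.73243446]
```

View pics/c4.png

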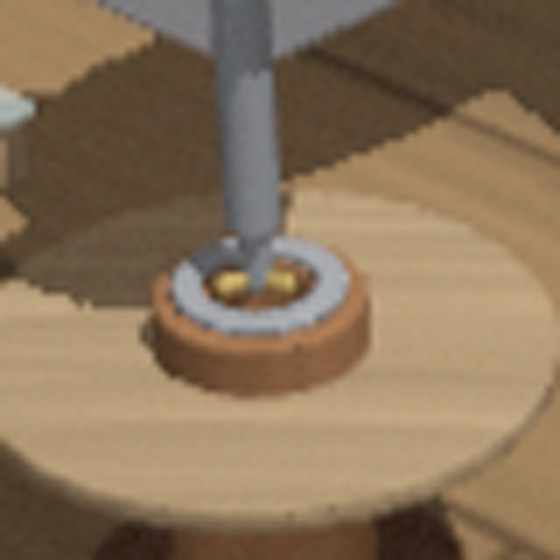

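```bash
python3 -c "
from h import *
p=env.state()['ee_pos']
g=lambda X:np.round((np.array(proj('scene',X))-[220,110])*7+3,1)
for z in(160,130,118,115):print(z,g((p[0],p[1],z)))
print('rim guesses',g((511,-123.3,118)),g((512,-122.5,118)),'dx',g((512,-123.3,118)),g((511,-122.3,118)))"
```

```text
160 [251.2 153. ]
130 [256.8 245.5]
118 [258.9 281.4]
115 [259.4 290.3]
rim guesses [260.1 282.4] [259.5 284.7] dx [257.6 283.7] [262.5 283.6]
```

```bash
python3 -m jog '[{"dx":0.0002,"dy":0.001,"dz":0,"wx":0,"wy":0,"wz":0,"grip":1},{"dx":0,"dy":0,"dz":0,"wx":0,"wy":0,"wz":0,"grip":1},{"dx":0,"dy":0,"dz":-0.002,"wx":0,"wy":0,"wz":0,"grip":1},{"dx":0,"dy":0,"dz":-0.002,"wx":0,"wy":0,"wz":0,"grip":1},{"dx":0,"dy":0,"dz":0,"wx":0,"wy":0,"wz":0,"grip":1}]'; python3 -m jog '[{"dx":0,"dy":0,"dz":-0.002,"wx":0,"wy":0,"wz":0,"grip":1},{"dx":0,"dy":0,"dz":0,"wx":0,"wy":0,"wz":0,"grip":1}]'
```

```text
time_s: 7.85
ee_pos: [511.0, -122.9, 228.6]
ee_rot: [-180.0, 0.0, 45.0]
force: [0.8, 0.6, -0.4]
gripper_width: 13.7
time_s: 8.05
ee_pos: [511.0, -122.9, 226.7]
ee_rot: [-180.0, 0.0, 45.0]
force: [-0.2, -0.5, -1.7]
gripper_width: 14.4
```

```bash
python3 -m jog '[{"dx":0,"dy":0,"dz":-0.002,"wx":0,"wy":0,"wz":0,"grip":1},{"dx":0,"dy":0,"dz":-0.002,"wx":0,"wy":0,"wz":0,"grip":1},{"dx":0,"dy":0,"dz":0,"wx":0,"wy":0,"wz":0,"grip":1}]';python3 -m jog '[{"dx":0,"dy":0,"dz":-0.003,"wx":0,"wy":0,"wz":0,"grip":1},{"dx":0,"dy":0,"dz":-0.003,"wx":0,"wy":0,"wz":0,"grip":1}]'
```

```text
time_s: 8.35
ee_pos: [511.0, -122.9, 222.6]
ee_rot: [-180.0, 0.0, 45.0]
force: [0.1, -0.1, -0.4]
gripper_width: 13.8
time_s: 8.55
ee_pos: [511.2, -123.0, 216.8]
ee_rot: [180.0, -0.0, 45.0]
force: [0.7, 0.7, -1.1]
gripper_width: 13.9
```

```bash
python3 -m jog '[{"dx":0,"dy":0,"dz":-0.005,"wx":0,"wy":0,"wz":0,"grip":1},{"dx":0,"dy":0,"dz":-0.005,"wx":0,"wy":0,"wz":0,"grip":1},{"dx":0,"dy":0,"dz":-0.005,"wx":0,"wy":0,"wz":0,"grip":1},{"dx":0,"dy":0,"dz":-0.005,"wx":0,"wy":0,"wz":0,"grip":1}]';python3 -m jog '[{"dx":0,"dy":0,"dz":-0.006,"wx":0,"wy":0,"wz":0,"grip":1},{"dx":0,"dy":0,"dz":-0.006,"wx":0,"wy":0,"wz":0,"grip":1},{"dx":0,"dy":0,"dz":-0.006,"wx":0,"wy":0,"wz":0,"grip":1},{"dx":0,"dy":0,"dz":-0.006,"wx":0,"wy":0,"wz":0,"grip":1}]'
```

```text
time_s: 8.95
ee_pos: [511.1, -123.0, 196.4]
ee_rot: [-180.0, 0.0, 45.0]
force: [-0.1, 0.2, -2.2]
gripper_width: 13.9
time_s: 9.35
ee_pos: [511.2, -123.0, 172.4]
ee_rot: [180.0, 0.0, 45.0]
force: [0.5, 0.1, -1.3]
gripper_width: 14.1
```

```bash
python3 -m jog '[{"dx":0,"dy":0,"dz":-0.006,"wx":0,"wy":0,"wz":0,"grip":1},{"dx":0,"dy":0,"dz":-0.005,"wx":0,"wy":0,"wz":0,"grip":1},{"dx":0,"dy":0,"dz":-0.004,"wx":0,"wy":0,"wz":0,"grip":1},{"dx":0,"dy":0,"dz":0,"wx":0,"wy":0,"wz":0,"grip":1},{"dx":0,"dy":0,"dz":0,"wx":0,"wy":0,"wz":0,"grip":1}]'
```

```text
time_s: 9.85
ee_pos: [511.3, -123.0, 158.0]
ee_rot: [180.0, -0.0, 45.0]
force: [-0.4, -0.6, -1.1]
gripper_width: 13.7
```

```bash
python3 -m jog '[{"dx":0,"dy":0,"dz":-0.003,"wx":0,"wy":0,"wz":0,"grip":1},{"dx":0,"dy":0,"dz":-0.003,"wx":0,"wy":0,"wz":0,"grip":1},{"dx":0,"dy":0,"dz":-0.002,"wx":0,"wy":0,"wz":0,"grip":1},{"dx":0,"dy":0,"dz":-0.001,"wx":0,"wy":0,"wz":0,"grip":1},{"dx":0,"dy":0,"dz":0,"wx":0,"wy":0,"wz":0,"grip":1}]';python3 -m jog '[{"dx":0,"dy":0,"dz":-0.001,"wx":0,"wy":0,"wz":0,"grip":1},{"dx":0,"dy":0,"dz":0,"wx":0,"wy":0,"wz":0,"grip":1}]';python3 -m jog '[{"dx":0,"dy":0,"dz":-0.001,"wx":0,"wy":0,"wz":0,"grip":1},{"dx":0,"dy":0,"dz":0,"wx":0,"wy":0,"wz":0,"grip":1}]'
```

```text
time_s: 10.35
ee_pos: [511.1, -123.0, 148.8]
ee_rot: [-180.0, 0.0, 45.0]
force: [-0.0, 0.6, -1.3]
gripper_width: 14.0
time_s: 10.55
ee_pos: [511.2, -123.0, 148.0]
ee_rot: [180.0, -0.0, 45.0]
force: [-0.3, -0.3, -2.0]
gripper_width: 14.1
time_s: 10.75
ee_pos: [511.1, -122.9, 146.9]
ee_rot: [-180.0, 0.0, 45.0]
force: [-0.1, -0.2, -2.3]
gripper_width: 13.8
```

```bash
for i in 1; do python3 -m jog '[{"dx":0,"dy":0,"dz":-0.001,"wx":0,"wy":0,"wz":0,"grip":1},{"dx":0,"dy":0,"dz":0,"wx":0,"wy":0,"wz":0,"grip":1}]';python3 -m jog '[{"dx":0,"dy":0,"dz":-0.001,"wx":0,"wy":0,"wz":0,"grip":1},{"dx":0,"dy":0,"dz":0,"wx":0,"wy":0,"wz":0,"grip":1}]'; done
```

```text
time_s: 10.95
ee_pos: [511.1, -123.0, 145.9]
ee_rot: [-180.0, 0.0, 45.0]
force: [-0.7, 0.0, -2.1]
gripper_width: 13.9
time_s: 11.15
ee_pos: [511.3, -123.0, 145.1]
ee_rot: [180.0, -0.0, 45.0]
force: [-0.2, -0.1, 0.1]
gripper_width: 13.6
```

```bash
python3 -m jog '[{"dx":0,"dy":0,"dz":-0.001,"wx":0,"wy":0,"wz":0,"grip":1},{"dx":0,"dy":0,"dz":0,"wx":0,"wy":0,"wz":0,"grip":1}]'
```

```text
time_s: 11.35
ee_pos: [511.3, -123.0, 144.3]
ee_rot: [180.0, -0.0, 45.0]
force: [-0.2, 0.8, 2.5]
gripper_width: 13.6
```

Contact is on the ribs, with the flange about 12.3 mm over the rim. I'll turn counter-clockwise, following the 5 mm/rad slope upward.

```bash
python3 -m jog '[{"dx":0,"dy":0,"dz":0.0002,"wx":0,"wy":0,"wz":0.05,"grip":1},{"dx":0,"dy":0,"dz":0.0003,"wx":0,"wy":0,"wz":0.05,"grip":1},{"dx":0,"dy":0,"dz":0.0002,"wx":0,"wy":0,"wz":0.05,"grip":1}]'; python3 -m jog '[{"dx":0,"dy":0,"dz":0.0002,"wx":0,"wy":0,"wz":0.05,"grip":1},{"dx":0,"dy":0,"dz":0.0003,"wx":0,"wy":0,"wz":0.05,"grip":1}]'
```

```text
time_s: 11.65
ee_pos: [511.3, -123.4, 144.9]
ee_rot: [179.9, 0.0, 53.7]
force: [-0.8, -0.4, 0.3]
gripper_width: 14.1
time_s: 11.85
ee_pos: [511.3, -123.2, 145.3]
ee_rot: [180.0, 0.0, 59.4]
force: [-0.6, -0.5, -0.7]
gripper_width: 13.9
```

```bash
python3 -m jog '[{"dx":0,"dy":0,"dz":-0.001,"wx":0,"wy":0,"wz":0,"grip":1},{"dx":0,"dy":0,"dz":0,"wx":0,"wy":0,"wz":0,"grip":1}]'
```

```text
time_s: 12.05
ee_pos: [511.3, -123.1, 144.4]
ee_rot: [180.0, 0.0, 59.2]
force: [-0.2, -0.6, 1.2]
gripper_width: 13.9
```

```bash
python3 -m jog '[{"dx":0,"dy":0,"dz":0,"wx":0,"wy":0,"wz":0.05,"grip":1},{"dx":0,"dy":0,"dz":0,"wx":0,"wy":0,"wz":0.05,"grip":1},{"dx":0,"dy":0,"dz":0,"wx":0,"wy":0,"wz":0,"grip":1}]';python3 -c "
from h import *
print(env.state()['torque'])"
```

```text
time_s: 12.35
ee_pos: [511.4, -122.9, 144.3]
ee_rot: [180.0, -0.0, 65.0]
force: [-0.1, -0.1, 1.4]
gripper_width: 13.7
[ 0.01249692 -0.11345471 -0.01662226]
```

```bash
python3 -m jog '[{"dx":0,"dy":0,"dz":0,"wx":0,"wy":0,"wz":0.05,"grip":1},{"dx":0,"dy":0,"dz":0,"wx":0,"wy":0,"wz":0.05,"grip":1},{"dx":0,"dy":0,"dz":0,"wx":0,"wy":0,"wz":0,"grip":1}]'
```

```text
time_s: 12.65
ee_pos: [511.5, -122.8, 144.3]
ee_rot: [180.0, -0.0, 70.7]
force: [0.0, 0.5, 1.3]
gripper_width: 14.1
```

```bash
python3 -m jog '[{"dx":0,"dy":0,"dz":0,"wx":0,"wy":0,"wz":0.06,"grip":1},{"dx":0,"dy":0,"dz":0,"wx":0,"wy":0,"wz":0.06,"grip":1},{"dx":0,"dy":0,"dz":0,"wx":0,"wy":0,"wz":0,"grip":1}]'
```

```text
time_s: 12.95
ee_pos: [511.5, -122.9, 144.4]
ee_rot: [180.0, -0.0, 77.5]
force: [0.1, 0.2, 2.0]
gripper_width: 13.5
```

```bash
python3 -m jog '[{"dx":0,"dy":0,"dz":0,"wx":0,"wy":0,"wz":0.06,"grip":1},{"dx":0,"dy":0,"dz":0,"wx":0,"wy":0,"wz":0.06,"grip":1},{"dx":0,"dy":0,"dz":0,"wx":0,"wy":0,"wz":0,"grip":1}]'
```

```text
time_s: 13.25
ee_pos: [510.9, -123.1, 144.1]
ee_rot: [-180.0, 0.0, 84.4]
force: [-0.7, -1.3, 1.9]
gripper_width: 14.0
```

```bash
python3 -c "
from h import *
a=save('scene','pics/_a5.png')
p=env.state()['ee_pos'];print(p,env.state()['torque'])
save('','pics/c5.png',cv2.resize(a[70:180,200:310],(560,560),interpolation=2))"
```

```text
[ 510.90924108 -123.12525575  144.09190473] [-0.23370606  0.06257645 -0.0054214 ]
```

View pics/c5.png

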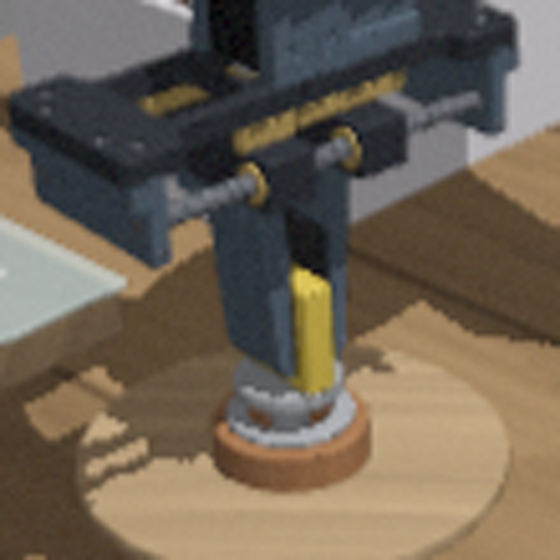

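```bash
python3 -c "
from h import *
g=lambda X:np.round((np.array(proj('scene',X))-[200,70])*5.09+2,1)
o=-np.array(C['scene']['R']).T@np.array(C['scene']['t']);d=(o[:2]-[511,-123]);d/=np.linalg.norm(d)
c=np.array([511,-123])
for nm,r,zs in(('flange top front',22,(135,138,132)),('flange bot front',22,(129,132,126)),('flange top back',-22,(135,132)),('rim front',26,(118,)),('rim back',-26,(118,)),('hole front',17,(118,)),('tip',0,(144.1,)),('bar top',0,(181,178))):
  for z in zs: print(nm,z,g((*(c+r*d),z)))
"
```

```text
flange top front 135 [290.8 401. ]
flange top front 138 [290.4 394.3]
flange top front 132 [291.2 407.7]
flange bot front 129 [291.6 414.3]
flange bot front 132 [291.2 407.7]
flange bot front 126 [292.  420.9]
flange top back 135 [287.4 343.9]
flange top back 132 [287.8 350.5]
rim front 118 [293.3 443.9]
rim back 118 [289.3 375.6]
hole front 118 [292.6 431.7]
tip 144.1 [287.9 351.7]
bar top 181 [282.8 266.9]
bar top 178 [283.2 273.9]
```

```bash
python3 -c "
import cv2
a=cv2.imread('pics/_a5.png');cv2.imwrite('pics/c6.png',cv2.resize(a[130:170,236:282],(644,560),interpolation=cv2.INTER_CUBIC))"
```

```text
(no output)
```

View pics/c6.png

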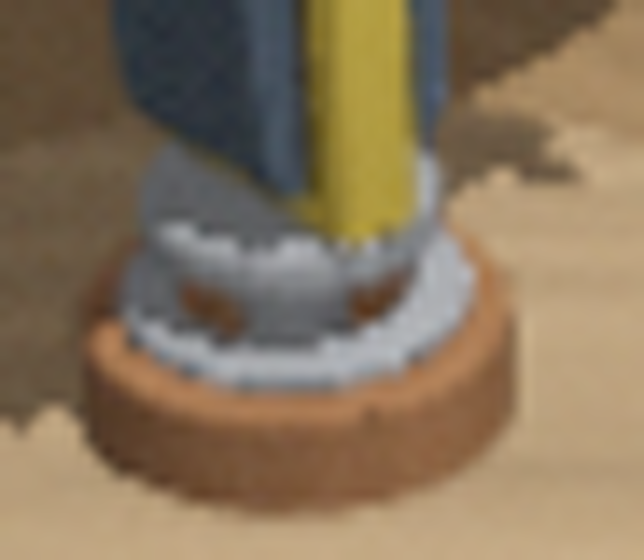

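The screw's flange is about 14.8 mm over the rim, so it has climbed the rib and slid up about 3.5 mm in the grip. It's near the rib's top, so I continue counter-clockwise.

```bash
python3 -m jog '[{"dx":0,"dy":0,"dz":0,"wx":0,"wy":0,"wz":0.06,"grip":1},{"dx":0,"dy":0,"dz":0,"wx":0,"wy":0,"wz":0.06,"grip":1},{"dx":0,"dy":0,"dz":0,"wx":0,"wy":0,"wz":0,"grip":1}]'
```

```text
time_s: 13.6
ee_pos: [510.9, -123.3, 144.2]
ee_rot: [-180.0, 0.0, 91.3]
force: [-1.5, -1.5, 2.8]
gripper_width: 13.6
```

```bash
python3 -m jog '[{"dx":0,"dy":0,"dz":0,"wx":0,"wy":0,"wz":0.06,"grip":1},{"dx":0,"dy":0,"dz":0,"wx":0,"wy":0,"wz":0.06,"grip":1},{"dx":0,"dy":0,"dz":0,"wx":0,"wy":0,"wz":0,"grip":1}]'
```

```text
time_s: 13.9
ee_pos: [511.3, -123.4, 144.3]
ee_rot: [180.0, 0.1, 98.1]
force: [-1.0, -1.2, 2.0]
gripper_width: 14.0
```

```bash
python3 -m jog '[{"dx":0,"dy":0,"dz":0,"wx":0,"wy":0,"wz":0.06,"grip":1},{"dx":0,"dy":0,"dz":0,"wx":0,"wy":0,"wz":0.06,"grip":1},{"dx":0,"dy":0,"dz":0,"wx":0,"wy":0,"wz":0,"grip":1}]'
```

```text
time_s: 14.2
ee_pos: [511.8, -123.7, 144.4]
ee_rot: [179.9, 0.1, 105.0]
force: [-0.5, -2.5, 1.2]
gripper_width: 13.8
```

```bash
python3 -m jog '[{"dx":0,"dy":0,"dz":0,"wx":0,"wy":0,"wz":0.06,"grip":1},{"dx":0,"dy":0,"dz":0,"wx":0,"wy":0,"wz":0.06,"grip":1},{"dx":0,"dy":0,"dz":0,"wx":0,"wy":0,"wz":0,"grip":1}]'; python3 -c "
from h import *
a=save('scene','pics/_a6.png')
save('','pics/c7.png',cv2.resize(a[130:170,236:282],(644,560),interpolation=2))"
```

```text
time_s: 14.5
ee_pos: [512.0, -123.7, 144.6]
ee_rot: [179.9, 0.1, 111.8]
force: [1.2, -3.6, 2.6]
gripper_width: 13.7
```

View pics/c7.png

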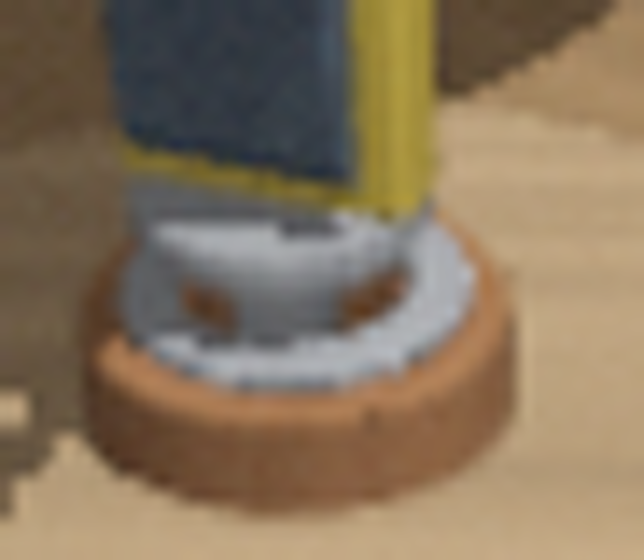

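```bash
python3 -m jog '[{"dx":0.0003,"dy":-0.0007,"dz":0,"wx":0,"wy":0,"wz":0,"grip":1},{"dx":0,"dy":0,"dz":0,"wx":0,"wy":0,"wz":0,"grip":1},{"dx":0,"dy":0,"dz":0,"wx":0,"wy":0,"wz":0,"grip":1}]'; python3 -c "
from h import *
print(env.state()['torque'])"
```

```text
time_s: 14.85
ee_pos: [511.7, -123.6, 144.3]
ee_rot: [180.0, 0.0, 111.9]
force: [0.8, -1.4, 2.1]
gripper_width: 13.9
[-0.62921282 -0.47548701 -0.00637642]
```

```bash
python3 -m jog '[{"dx":0.0004,"dy":-0.0005,"dz":0,"wx":0,"wy":0,"wz":0.05,"grip":1},{"dx":0,"dy":0,"dz":0,"wx":0,"wy":0,"wz":0.05,"grip":1},{"dx":0,"dy":0,"dz":0,"wx":0,"wy":0,"wz":0,"grip":1},{"dx":0,"dy":0,"dz":0,"wx":0,"wy":0,"wz":0,"grip":1}]'; python3 -c "
from h import *
print(env.state()['torque'])"
```

```text
time_s: 15.25
ee_pos: [511.5, -123.4, 144.0]
ee_rot: [180.0, -0.1, 117.6]
force: [0.6, 0.1, 1.2]
gripper_width: 13.9
[ 0.150988   -0.27614924  0.04579223]
```

```bash
python3 -m jog '[{"dx":0,"dy":0,"dz":0,"wx":0,"wy":0,"wz":0.05,"grip":1},{"dx":0,"dy":0,"dz":0,"wx":0,"wy":0,"wz":0.05,"grip":1},{"dx":0,"dy":0,"dz":0,"wx":0,"wy":0,"wz":0,"grip":1}]'; python3 -c "
from h import *
print(env.state()['torque'])"
```

```text
time_s: 15.55
ee_pos: [511.1, -123.7, 143.7]
ee_rot: [-179.9, -0.1, 123.4]
force: [-0.1, -0.4, 0.4]
gripper_width: 13.7
[-0.01701126 -0.08124019 -0.00486539]
```

```bash
python3 -m jog '[{"dx":0,"dy":0,"dz":0,"wx":0,"wy":0,"wz":0.05,"grip":1},{"dx":0,"dy":0,"dz":0,"wx":0,"wy":0,"wz":0.05,"grip":1},{"dx":0,"dy":0,"dz":0,"wx":0,"wy":0,"wz":0,"grip":1}]'; python3 -c "
from h import *
print(env.state()['torque'])"
```

```text
time_s: 15.85
ee_pos: [511.0, -123.8, 143.4]
ee_rot: [-179.9, -0.1, 129.1]
force: [-0.4, 0.5, -1.4]
gripper_width: 13.6
[-0.07766796 -0.11364149  0.00133989]
```

Contact was lost at yaw 129°, which is probably a start. I'll turn slightly further in and lower gently.

```bash
python3 -m jog '[{"dx":0,"dy":0,"dz":0,"wx":0,"wy":0,"wz":0.05,"grip":1},{"dx":0,"dy":0,"dz":-0.001,"wx":0,"wy":0,"wz":0,"grip":1},{"dx":0,"dy":0,"dz":-0.001,"wx":0,"wy":0,"wz":0,"grip":1}]'
```

```text
time_s: 16.15
ee_pos: [511.2, -123.9, 141.7]
ee_rot: [-180.0, -0.1, 131.9]
force: [-1.5, 0.5, -0.7]
gripper_width: 13.9
```

```bash
python3 -m jog '[{"dx":0,"dy":0,"dz":-0.001,"wx":0,"wy":0,"wz":0,"grip":1},{"dx":0,"dy":0,"dz":0,"wx":0,"wy":0,"wz":0,"grip":1}]'
```

```text
time_s: 16.35
ee_pos: [511.3, -124.0, 140.7]
ee_rot: [-180.0, -0.1, 132.0]
force: [-0.6, 0.4, -3.1]
gripper_width: 14.1
```

Free (‑3 N to ‑1 N). Going lower.

```bash
python3 -m jog '[{"dx":0,"dy":0,"dz":-0.001,"wx":0,"wy":0,"wz":0,"grip":1},{"dx":0,"dy":0,"dz":-0.001,"wx":0,"wy":0,"wz":0,"grip":1},{"dx":0,"dy":0,"dz":0,"wx":0,"wy":0,"wz":0,"grip":1}]'
```

```text
time_s: 16.65
ee_pos: [511.8, -124.1, 138.9]
ee_rot: [180.0, -0.0, 132.0]
force: [-0.2, 0.5, -2.0]
gripper_width: 14.1
```

```bash
python3 -m jog '[{"dx":0,"dy":0,"dz":-0.001,"wx":0,"wy":0,"wz":0,"grip":1},{"dx":0,"dy":0,"dz":-0.001,"wx":0,"wy":0,"wz":0,"grip":1},{"dx":0,"dy":0,"dz":0,"wx":0,"wy":0,"wz":0,"grip":1}]'
```

```text
time_s: 16.95
ee_pos: [512.3, -124.3, 137.4]
ee_rot: [180.0, 0.0, 132.0]
force: [-0.0, 0.1, -0.7]
gripper_width: 13.7
```

```bash
python3 -m jog '[{"dx":0,"dy":0,"dz":-0.001,"wx":0,"wy":0,"wz":0,"grip":1},{"dx":0,"dy":0,"dz":0,"wx":0,"wy":0,"wz":0,"grip":1}]'
```

```text
time_s: 17.15
ee_pos: [512.3, -124.3, 136.6]
ee_rot: [180.0, 0.1, 132.1]
force: [-0.9, 0.5, 1.1]
gripper_width: 14.0
```

```bash
python3 -c "
from h import *
a=save('scene','pics/_a7.png')
print(env.state()['force'])
save('','pics/c8.png',cv2.resize(a[130:170,236:282],(644,560),interpolation=2))
o=-np.array(C['scene']['R']).T@np.array(C['scene']['t']);c=np.array([511,-123]);d=o[:2]-c;d/=np.linalg.norm(d)
g=lambda X:np.round((np.array(proj('scene',X))-[236,130])*14+7,0)
for h in(3,5,7,9,11,15):print(h,'bot',g((*(c+22*d),118+h)),'top',g((*(c+22*d),124+h)))
print('rim',g((*(c+26*d),118)))"
```

```text
[-0.51116258  0.98660654  1.58525418]
3 bot [302. 349.] top [300. 313.]
5 bot [302. 337.] top [299. 301.]
7 bot [301. 325.] top [299. 289.]
9 bot [300. 313.] top [298. 277.]
11 bot [299. 301.] top [297. 264.]
15 bot [298. 277.] top [296. 240.]
rim [304. 383.]
```

View pics/c8.png

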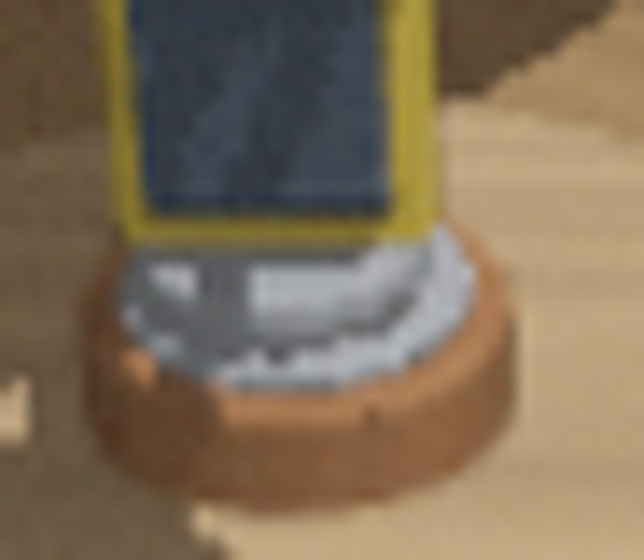

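```bash
python3 -c "
from h import *
g=lambda X:np.round((np.array(proj('scene',X))-[236,130])*14+7,0)
for ps in(112,132):
  n=np.array([np.cos(np.radians(ps-90)),np.sin(np.radians(ps-90))]);a=np.array([-n[1],n[0]]);c=np.array([511.3,-123.3])
  for h in(3,5,7,9,12,15):print(ps,h,g((*(c+7*n+23*a),124+h)),g((*(c+7*n-23*a),124+h)))"
```

```text
112 3 [420. 286.] [127. 228.]
112 5 [419. 274.] [126. 216.]
112 7 [419. 262.] [125. 204.]
112 9 [418. 249.] [124. 192.]
112 12 [417. 231.] [123. 174.]
112 15 [416. 213.] [122. 155.]
132 3 [449. 258.] [129. 258.]
132 5 [449. 246.] [128. 246.]
132 7 [448. 234.] [127. 234.]
132 9 [448. 222.] [126. 222.]
132 12 [447. 204.] [124. 203.]
132 15 [446. 185.] [123. 185.]
```

The bar-bottom row (242) gives the flange about 6.5 mm over the rim, so it's in a start. Now turning clockwise, lowering 5 mm/rad and checking forces.

```bash
python3 -m jog '[{"dx":0,"dy":0,"dz":-0.0003,"wx":0,"wy":0,"wz":-0.05,"grip":1},{"dx":0,"dy":0,"dz":-0.0002,"wx":0,"wy":0,"wz":-0.05,"grip":1},{"dx":0,"dy":0,"dz":0,"wx":0,"wy":0,"wz":0,"grip":1}]'; python3 -c "
from h import *
print(env.state()['torque'])"
```

```text
time_s: 17.5
ee_pos: [512.4, -124.3, 136.2]
ee_rot: [179.9, 0.1, 126.3]
force: [-0.7, 0.8, 1.9]
gripper_width: 13.8
[-0.00702263 -0.08932712  0.05023351]
```

```bash
python3 -m jog '[{"dx":0,"dy":0,"dz":-0.0003,"wx":0,"wy":0,"wz":-0.05,"grip":1},{"dx":0,"dy":0,"dz":-0.0002,"wx":0,"wy":0,"wz":-0.05,"grip":1},{"dx":0,"dy":0,"dz":0,"wx":0,"wy":0,"wz":0,"grip":1}]'; python3 -c "
from h import *
print(env.state()['torque'])"
```

```text
time_s: 17.8
ee_pos: [512.3, -124.4, 135.6]
ee_rot: [180.0, 0.1, 120.7]
force: [-0.1, 0.8, 2.6]
gripper_width: 13.8
[-0.03011643 -0.1506138  -0.00951048]
```

```bash
python3 -m jog '[{"dx":0,"dy":0,"dz":-0.0003,"wx":0,"wy":0,"wz":-0.05,"grip":1},{"dx":0,"dy":0,"dz":-0.0002,"wx":0,"wy":0,"wz":-0.05,"grip":1},{"dx":0,"dy":0,"dz":-0.0003,"wx":0,"wy":0,"wz":-0.05,"grip":1},{"dx":0,"dy":0,"dz":0,"wx":0,"wy":0,"wz":0,"grip":1}]'; python3 -c "
from h import *
print(env.state()['torque'])"
```

```text
time_s: 18.2
ee_pos: [512.2, -124.4, 134.8]
ee_rot: [180.0, 0.0, 112.1]
force: [0.6, -0.2, 3.5]
gripper_width: 14.0
[-0.14165955 -0.04908688 -0.02677304]
```

```bash
python3 -m jog '[{"dx":0,"dy":0,"dz":-0.0003,"wx":0,"wy":0,"wz":-0.05,"grip":1},{"dx":0,"dy":0,"dz":-0.0002,"wx":0,"wy":0,"wz":-0.05,"grip":1},{"dx":0,"dy":0,"dz":-0.0003,"wx":0,"wy":0,"wz":-0.05,"grip":1},{"dx":0,"dy":0,"dz":0,"wx":0,"wy":0,"wz":0,"grip":1}]'; python3 -c "
from h import *
print(env.state()['torque'])"
```

```text
time_s: 18.6
ee_pos: [511.9, -124.3, 133.8]
ee_rot: [180.0, 0.0, 103.5]
force: [-0.6, -0.0, 4.1]
gripper_width: 14.1
[-0.17487696  0.0652835  -0.00747283]
```

```bash
python3 -m jog '[{"dx":0,"dy":0,"dz":-0.0002,"wx":0,"wy":0,"wz":-0.05,"grip":1},{"dx":0,"dy":0,"dz":-0.0002,"wx":0,"wy":0,"wz":-0.05,"grip":1},{"dx":0,"dy":0,"dz":-0.0002,"wx":0,"wy":0,"wz":-0.05,"grip":1},{"dx":0,"dy":0,"dz":0,"wx":0,"wy":0,"wz":0,"grip":1}]'; python3 -c "
from h import *
print(env.state()['torque'])"
```

```text
time_s: 19.0
ee_pos: [511.8, -124.3, 133.1]
ee_rot: [180.0, 0.0, 94.9]
force: [-0.3, -0.5, 4.0]
gripper_width: 14.0
[-0.14097649  0.10589343 -0.00472106]
```

```bash
python3 -m jog '[{"dx":0,"dy":0,"dz":-0.0003,"wx":0,"wy":0,"wz":-0.05,"grip":1},{"dx":0,"dy":0,"dz":-0.0002,"wx":0,"wy":0,"wz":-0.05,"grip":1},{"dx":0,"dy":0,"dz":0,"wx":0,"wy":0,"wz":0,"grip":1}]'; python3 -c "
from h import *
print(env.state()['torque'])"
```

```text
time_s: 19.3
ee_pos: [512.0, -124.2, 132.9]
ee_rot: [180.0, 0.0, 89.2]
force: [-0.4, 0.1, 5.2]
gripper_width: 14.1
[-0.08493539  0.18892461  0.00178089]
```

```bash
python3 -m jog '[{"dx":0,"dy":0,"dz":-0.0002,"wx":0,"wy":0,"wz":-0.05,"grip":1},{"dx":0,"dy":0,"dz":-0.0002,"wx":0,"wy":0,"wz":-0.05,"grip":1},{"dx":0,"dy":0,"dz":0,"wx":0,"wy":0,"wz":0,"grip":1}]'; python3 -c "
from h import *
print(env.state()['torque'])"
```

```text
time_s: 19.6
ee_pos: [512.2, -124.2, 132.8]
ee_rot: [179.9, 0.0, 83.5]
force: [-0.4, 0.3, 7.3]
gripper_width: 13.8
[ 0.0005355   0.28519403 -0.02976475]
```

```bash
python3 -m jog '[{"dx":0,"dy":0,"dz":-0.0003,"wx":0,"wy":0,"wz":-0.05,"grip":1},{"dx":0,"dy":0,"dz":-0.0002,"wx":0,"wy":0,"wz":-0.05,"grip":1},{"dx":0,"dy":0,"dz":0,"wx":0,"wy":0,"wz":0,"grip":1}]'; python3 -c "
from h import *
print(env.state()['torque'])"
```

```text
time_s: 19.9
ee_pos: [512.1, -124.1, 132.8]
ee_rot: [179.9, -0.0, 77.7]
force: [-2.0, 0.7, 9.9]
gripper_width: 13.8
[ 0.05889914  0.48182863 -0.17328744]
```

```bash
python3 -c "
from h import *
a=save('scene','pics/_a8.png')
save('','pics/c9.png',cv2.resize(a[130:170,236:282],(644,560),interpolation=2))
g=lambda X:np.round((np.array(proj('scene',X))-[236,130])*14+7,0)
for ps in(77.7,):
  n=np.array([np.cos(np.radians(ps-90)),np.sin(np.radians(ps-90))]);a=np.array([-n[1],n[0]]);c=np.array([511.3,-123.3])
  for h in(0,1.5,3,5):print(ps,h,g((*(c+7*n+23*a),124+h)),g((*(c+7*n-23*a),124+h)),g((*(c-7*n+23*a),124+h)))
o=-np.array(C['scene']['R']).T@np.array(C['scene']['t']);c=np.array([511,-123]);d=o[:2]-c;d/=np.linalg.norm(d)
for h in(0,1.5,3,5):print(h,'bot',g((*(c+22*d),118+h)),'top',g((*(c+22*d),124+h)))
"
```

```text
77.7 0 [336. 335.] [171. 199.] [420. 304.]
77.7 1.5 [335. 326.] [170. 190.] [419. 295.]
77.7 3 [335. 317.] [170. 181.] [419. 286.]
77.7 5 [334. 305.] [169. 169.] [418. 274.]
0 bot [303. 367.] top [301. 331.]
1.5 bot [303. 358.] top [301. 322.]
3 bot [302. 349.] top [300. 313.]
5 bot [302. 337.] top [299. 301.]
```

View pics/c9.png

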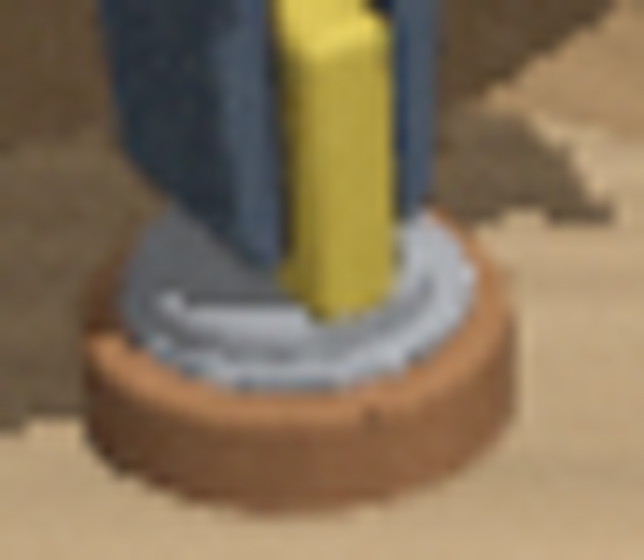

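```bash
python3 - <<'E'
from h import *
def low(f,ps,c,zt):
    s=cv2.imread(f);m=cv2.inRange(cv2.cvtColor(s,cv2.COLOR_BGR2HSV),(20,110,60),(36,255,255));m[:,:236]=0;m[:,285:]=0;m[170:]=0;m[:60]=0
    n,l,st,ce=cv2.connectedComponentsWithStats(m);i=1+np.argmax(st[1:,4]);
    n_=np.array([np.cos(np.radians(ps-90)),np.sin(np.radians(ps-90))]);a=np.array([-n_[1],n_[0]])
    P=[[proj('scene',(*(np.array(c)+j*7*n_+k*23*a),z)) for j in(-1,1) for k in(-1,1)] for z in(zt,zt+1)]
    b=st[i][1]+st[i][3]-.5; q=[max(p[1] for p in Q) for Q in P]
    print(f,st[i],'seen low',b,'pred low',q[0],'=> z err mm',(b-q[0])/(q[1]-q[0]))
# predicted z of flange top if offset=15.1 (tcp-9.1)
low('pics/_a3.png',45,(511.6,-122.7),262-9.1)
low('pics/_a4.png',45,(511,-124),232.8-9.1)
low('pics/_a5.png',84.4,(511,-123),144.1-9.1)
low('pics/_a6.png',111.8,(511.5,-123.5),144.6-9.1)
low('pics/_a7.png',132,(511.8,-124),136.6-9.1)
low('pics/_a8.png',77.7,(511.8,-124),132.8-9.1)
s=env.state();print(s['force'],s['torque'])
E
```

```text
pics/_a3.png [247  60  10  32 268] seen low 91.5 pred low 92.44162487967351 => z err mm 1.7980276516583742
pics/_a4.png [248  75   9  31 245] seen low 105.5 pred low 107.05927563136802 => z err mm 3.117229865914612
pics/_a5.png [257 122   9  25 175] seen low 146.5 pred low 148.34382610467105 => z err mm 4.199874291205623
pics/_a6.png [244 122  23  24 161] seen low 145.5 pred low 146.23767805985045 => z err mm 1.6839242815440385
pics/_a7.png [243 126  25  22 131] seen low 147.5 pred low 147.72016075688043 => z err mm 0.5099613995899462
pics/_a8.png [255 126   9  27 184] seen low 152.5 pred low 153.52172047130978 => z err mm 2.364416967358746
[-2.32480382  0.82279819  9.50286971] [ 0.07549701  0.56933638 -0.1152276 ]
```

Measured against the unslipped frames, the camera bias is about 2–3 mm. So the flange really has touched the rim, first touch near yaw 89°. I'll relieve the pressing force, then turn on to about 67°.

```bash
python3 -m jog '[{"dx":0.0004,"dy":0,"dz":0.0008,"wx":0,"wy":0,"wz":0,"grip":1},{"dx":0,"dy":0,"dz":0,"wx":0,"wy":0,"wz":0,"grip":1}]'; python3 -c "
from h import *
print(env.state()['torque'])"
```

```text
time_s: 20.15
ee_pos: [512.1, -124.1, 132.8]
ee_rot: [-180.0, -0.0, 77.8]
force: [-1.2, 0.4, 6.7]
gripper_width: 13.6
[ 0.01243764  0.40493561 -0.06620762]
```

```bash
python3 -m jog '[{"dx":-0.0006,"dy":0,"dz":0,"wx":0,"wy":0,"wz":-0.05,"grip":1},{"dx":0,"dy":0,"dz":0,"wx":0,"wy":0,"wz":-0.05,"grip":1},{"dx":0,"dy":0,"dz":0,"wx":0,"wy":0,"wz":0,"grip":1}]'; python3 -c "
from h import *
print(env.state()['torque'])"
```

```text
time_s: 20.45
ee_pos: [511.8, -124.1, 132.8]
ee_rot: [180.0, -0.0, 72.0]
force: [-1.1, 0.3, 6.5]
gripper_width: 13.8
[-0.01788308  0.29667798 -0.09400664]
```

```bash
python3 -m jog '[{"dx":0,"dy":0,"dz":0,"wx":0,"wy":0,"wz":-0.05,"grip":1},{"dx":0,"dy":0,"dz":0,"wx":0,"wy":0,"wz":-0.04,"grip":1},{"dx":0,"dy":0,"dz":0,"wx":0,"wy":0,"wz":0,"grip":1}]'; python3 -c "
from h import *
print(env.state()['torque'])"
```

```text
time_s: 20.75
ee_pos: [511.6, -124.2, 132.8]
ee_rot: [180.0, 0.0, 66.8]
force: [-1.3, 0.1, 6.5]
gripper_width: 13.8
[-0.09997684  0.43489607 -0.1000934 ]
```

```bash
python3 -m jog '[{"dx":0,"dy":0,"dz":0,"wx":0,"wy":0,"wz":-0.05,"grip":1},{"dx":0,"dy":0,"dz":0,"wx":0,"wy":0,"wz":-0.04,"grip":1},{"dx":0,"dy":0,"dz":0,"wx":0,"wy":0,"wz":0,"grip":1}]'; python3 -c "
from h import *
print(env.state()['torque'])"; python3 -m jog '[{"dx":0,"dy":0,"dz":0.001,"wx":0,"wy":0,"wz":0,"grip":1},{"dx":0,"dy":0,"dz":0.0005,"wx":0,"wy":0,"wz":0,"grip":1},{"dx":0,"dy":0,"dz":0,"wx":0,"wy":0,"wz":0,"grip":1}]'
```

```text
time_s: 21.05
ee_pos: [511.2, -124.3, 132.8]
ee_rot: [-180.0, 0.0, 61.7]
force: [-1.6, -0.9, 6.7]
gripper_width: 13.6
[-0.16366124  0.64323497 -0.07391538]
time_s: 21.35
ee_pos: [510.9, -124.2, 133.0]
ee_rot: [-179.9, 0.1, 61.6]
force: [-1.5, -1.1, -1.1]
gripper_width: 13.4
```

With the press removed, z rose only 0.2 mm, so it's home. Releasing and retreating upward.

```bash
python3 -m jog '[{"dx":0,"dy":0,"dz":0,"wx":0,"wy":0,"wz":0,"grip":0},{"dx":0,"dy":0,"dz":0,"wx":0,"wy":0,"wz":0,"grip":0},{"dx":0,"dy":0,"dz":0,"wx":0,"wy":0,"wz":0,"grip":0},{"dx":0,"dy":0,"dz":0,"wx":0,"wy":0,"wz":0,"grip":0},{"dx":0,"dy":0,"dz":0,"wx":0,"wy":0,"wz":0,"grip":0}]'
python3 -m jog '[{"dx":0,"dy":0,"dz":0.01,"wx":0,"wy":0,"wz":0,"grip":0},{"dx":0,"dy":0,"dz":0.02,"wx":0,"wy":0,"wz":0,"grip":0},{"dx":0,"dy":0,"dz":0.03,"wx":0,"wy":0,"wz":0,"grip":0},{"dx":0,"dy":0,"dz":0.03,"wx":0,"wy":0,"wz":0,"grip":0},{"dx":0,"dy":0,"dz":0.03,"wx":0,"wy":0,"wz":0,"grip":0},{"dx":0,"dy":0,"dz":0,"wx":0,"wy":0,"wz":0,"grip":0}]'
python3 -c "
from h import *
a=save('scene','pics/_a9.png')
save('','pics/c10.png',np.hstack([cv2.resize(a[125:170,232:286],(480,400),interpolation=2),cv2.resize(a,(320,400))[:,:,:]]))
g=lambda X:np.round((np.array(proj('scene',X))-[232,125])*8.89+4,0)
o=-np.array(C['scene']['R']).T@np.array(C['scene']['t']);c=np.array([511.3,-123]);d=o[:2]-c;d/=np.linalg.norm(d)
for h in(0,1.7,3,5):print(h,'bot',g((*(c+22*d),118+h)),'top',g((*(c+22*d),124+h)),'handle top',g((*c,170+h)))
print('rim',g((*(c+26*d),118)))"
```

```text
time_s: 21.85
ee_pos: [511.8, -124.1, 134.0]
ee_rot: [180.0, -0.0, 61.6]
force: [-0.8, 0.1, -0.9]
gripper_width: 45.4
time_s: 22.45
ee_pos: [514.1, -124.8, 259.2]
ee_rot: [179.4, -0.1, 61.6]
force: [-0.2, -0.7, 0.5]
gripper_width: 46.0
0 bot [227. 278.] top [225. 255.] handle top [212.  23.]
1.7 bot [226. 271.] top [225. 248.] handle top [211.  16.]
3 bot [226. 266.] top [225. 243.] handle top [211.  11.]
5 bot [226. 259.] top [224. 236.] handle top [210.   3.]
rim [227. 287.]
```

View pics/c10.png

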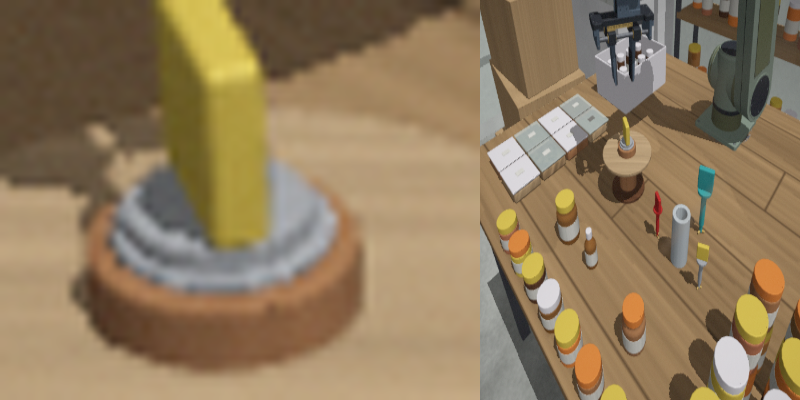

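It looks seated. I'll check the height by feel, touching the bar top (170 mm if home) with the shut fingers.

```bash
python3 -m jog '[{"dx":0,"dy":0,"dz":0,"wx":0,"wy":0,"wz":0,"grip":1},{"dx":0,"dy":0,"dz":-0.03,"wx":0,"wy":0,"wz":0,"grip":1},{"dx":0,"dy":0,"dz":-0.02,"wx":0,"wy":0,"wz":0,"grip":1},{"dx":0,"dy":0,"dz":-0.015,"wx":0,"wy":0,"wz":0,"grip":1},{"dx":0,"dy":0,"dz":0,"wx":0,"wy":0,"wz":0,"grip":1},{"dx":0,"dy":0,"dz":0,"wx":0,"wy":0,"wz":0,"grip":1}]'
```

```text
time_s: 23.1
ee_pos: [511.3, -124.1, 188.3]
ee_rot: [-179.9, 0.0, 61.6]
force: [-0.3, -0.6, 0.3]
gripper_width: 1.5
```

```bash
python3 -m jog '[{"dx":0,"dy":0,"dz":-0.008,"wx":0,"wy":0,"wz":0,"grip":1},{"dx":0,"dy":0,"dz":-0.005,"wx":0,"wy":0,"wz":0,"grip":1},{"dx":0,"dy":0,"dz":0,"wx":0,"wy":0,"wz":0,"grip":1},{"dx":0,"dy":0,"dz":0,"wx":0,"wy":0,"wz":0,"grip":1}]'; python3 -m jog '[{"dx":0,"dy":0,"dz":-0.0015,"wx":0,"wy":0,"wz":0,"grip":1},{"dx":0,"dy":0,"dz":0,"wx":0,"wy":0,"wz":0,"grip":1},{"dx":0,"dy":0,"dz":0,"wx":0,"wy":0,"wz":0,"grip":1}]'
```

```text
time_s: 23.5
ee_pos: [511.7, -124.2, 176.0]
ee_rot: [180.0, -0.0, 61.6]
force: [0.7, 0.0, -0.1]
gripper_width: 0.5
time_s: 23.8
ee_pos: [511.7, -124.2, 174.5]
ee_rot: [180.0, -0.0, 61.6]
force: [0.9, 0.6, -0.4]
gripper_width: 0.6
```

```bash
python3 -m jog '[{"dx":0,"dy":0,"dz":-0.0015,"wx":0,"wy":0,"wz":0,"grip":1},{"dx":0,"dy":0,"dz":0,"wx":0,"wy":0,"wz":0,"grip":1}]'; python3 -m jog '[{"dx":0,"dy":0,"dz":-0.0008,"wx":0,"wy":0,"wz":0,"grip":1},{"dx":0,"dy":0,"dz":0,"wx":0,"wy":0,"wz":0,"grip":1}]';python3 -m jog '[{"dx":0,"dy":0,"dz":-0.0008,"wx":0,"wy":0,"wz":0,"grip":1},{"dx":0,"dy":0,"dz":0,"wx":0,"wy":0,"wz":0,"grip":1}]'
```

```text
time_s: 24.0
ee_pos: [511.5, -124.1, 172.7]
ee_rot: [-180.0, 0.0, 61.6]
force: [-0.4, -0.3, -0.2]
gripper_width: 0.5
time_s: 24.2
ee_pos: [511.6, -124.2, 171.9]
ee_rot: [-180.0, 0.0, 61.6]
force: [-0.1, 0.1, -0.3]
gripper_width: 0.6
time_s: 24.4
ee_pos: [511.6, -124.2, 171.2]
ee_rot: [-180.0, 0.0, 61.6]
force: [0.5, 0.8, 0.0]
gripper_width: 0.5
```

```bash
python3 -m jog '[{"dx":0,"dy":0,"dz":-0.0008,"wx":0,"wy":0,"wz":0,"grip":1},{"dx":0,"dy":0,"dz":0,"wx":0,"wy":0,"wz":0,"grip":1}]';python3 -m jog '[{"dx":0,"dy":0,"dz":-0.0005,"wx":0,"wy":0,"wz":0,"grip":1},{"dx":0,"dy":0,"dz":0,"wx":0,"wy":0,"wz":0,"grip":1}]'
```

```text
time_s: 24.6
ee_pos: [511.6, -124.2, 170.4]
ee_rot: [-180.0, 0.0, 61.6]
force: [-0.0, 0.5, 0.6]
gripper_width: 0.3
time_s: 24.8
ee_pos: [511.7, -124.3, 170.2]
ee_rot: [180.0, 0.0, 61.6]
force: [-0.0, -0.7, 1.5]
gripper_width: 0.6
```

Touch came at 170.4 mm, so the flange is about 0.4 mm or less over the rim. Retreating and handing in.

```bash
python3 -m jog '[{"dx":0,"dy":0,"dz":0.01,"wx":0,"wy":0,"wz":0,"grip":1},{"dx":0,"dy":0,"dz":0.03,"wx":0,"wy":0,"wz":0,"grip":1},{"dx":0,"dy":0,"dz":0.03,"wx":0,"wy":0,"wz":0,"grip":1},{"dx":0,"dy":0,"dz":0.02,"wx":0,"wy":0,"wz":0,"grip":1},{"dx":0,"dy":0,"dz":0,"wx":0,"wy":0,"wz":0,"grip":1},{"dx":0,"dy":0,"dz":0,"wx":0,"wy":0,"wz":0,"grip":1}]'
python3 -c "
from h import *
print(env.job_done())"
```

```text
time_s: 25.4
ee_pos: [511.5, -124.1, 260.0]
ee_rot: [180.0, -0.0, 61.6]
force: [-0.2, -0.3, 0.5]
gripper_width: 0.3
the job is handed in; nothing more can be done
None
```

The yellow screw is seated in the well, released, and the job was handed in at about 25 s. No verdict was reported.

**What I did:** I took the larger yellow screw from its tube and lowered it into the well until it landed on the ribs. I turned it counter-clockwise about 1.5 rad, where contact was lost and it sank into a start. I then turned it clockwise 1.23 rad in total; first touch on the rim came at about 0.75 rad.

**Last checks:**
- **Height by feel:** the shut fingers touched the handle top at 170.4 mm, against 170 mm nominal. That puts the flange about 0.4 mm over the rim (limit 1.7 mm).
- **Unloading:** when I stopped pressing, the tool rose only 0.2 mm.
- **Force:** the highest tool force I read was 9.9 N, about 11.5 N on the screw. I read it only at the end of each move, so brief peaks in between were not seen.
- **Last picture:** the screw stands upright and the jars and bottle appear where they were. I judged this by eye and did not measure it.

**What disagreed:** the camera put the flange 2–3 mm higher than the touch readings did. The same offset appeared in pictures taken before the screw met the stand, so I treated it as camera error and trusted the touch. The pictures also suggest the screw slid 1.5–3.5 mm in the grip during the search. The later ones no longer showed it.

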